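# Daily scale check: slide the brass check weight into the pan's recess

## Robot

A 7-joint arm with a two-finger parallel gripper is mounted at the origin on the work surface. World frame = base frame: x ahead of the robot, y to its left, z up, the work surface at z = 0. Lengths are in m, angles in degrees, forces in N, time in s.
With the tool pointing down it reaches from about 0.425 to 0.875 m from the base axis. Payload 4.7 kg.
Tool frame: the origin (TCP) lies midway between the tips of the shut fingers; the grasp point (between the pads) lies 19 mm behind it; z points along the fingers, y is the direction in which the jaws open and shut (so a half turn about z gives the same grasp; the last joint's range is limited). The gripper opens to 87 mm and grips with 3 to 60 N. Pads are 19 mm wide; open, the fingers measure 117 mm over their backs; the gripper's body (75 mm by 190 mm) begins 51 mm behind the grasp point.
Start: joints at [73.86, 18.392, -4.016, 83.108, 1.295, 78.541, -3.26], TCP at [0.189, -0.622, 0.223] pointing down, gripper open.
Joint ranges: [-163.93, 163.93], [-17.29, 119.83], [-79.2, 71.16], [3.27, 140.29], [-89.18, 269.18], [5.43, 117.66], [-154.24, 154.24]. Speed limits (degrees/s): [147.25, 147.25, 180, 180, 180, 180, 180].

## Interface

Orientations are given as [roll, pitch, yaw] about the fixed x, y, z axes, in that order (R = Rz(yaw) Ry(pitch) Rx(roll)).
In Python, from cell import env gives the robot as it stands. The module is installed in compiled form; this text tells all that it offers.
- The arm moves only by the tool servo_tool, never from a script. Its argument "plan" is a list of rows, each a list of 3 entries, a list of its own where there are three numbers: the opening, from 0 (shut) to 1 (fully open), then the shift along the tool's x, y, z in cm, then the turn, a rotation vector about the tool's x, y, z in degrees. A call has 1 to 20 rows; each row shifts and turns the pose as measured when the row begins, along the tool's axes as they then stand; what a row does not reach is not made up. A row lasts 1/12 s, in which the tool goes at most 41.7 mm and 7.16 degrees, less where a joint would pass 70% of its speed; a pose out of reach is approached as far as the arm can. A call is refused whole if a number of a shift passes 4.17 or a number of a turn 7.16, either way. A call with a gripper value outside its range is refused whole. The fingers move at their own pace and stop on an object; "force" is the grip in N (left out, the last holds). Time passes only in rows, so rows that do not move let the fingers close. It gives the time, the measured TCP pose, the force and the opening at its end, in the units of the state.
- env.get_obs(): the state, without advancing time (a new reading comes with each control period).
- env.read_camera(name): name is "side" or "top"; returns a dict with "image" (400x640x3 uint8, blue, green, red), "fx", "fy", "cx", "cy" (pixels), "rvec" (rotation vector, rad) and "tvec" (3), from world to camera coordinates, as OpenCV has them. Camera axes: x right, y down, z forward; pixel columns grow to the right and rows downward; lengths in m; the calibration is good to about 2 mm. A picture is of the moment at which its call begins. There is no depth.
- env.sign_off(): hands the job in, once; it reports no verdict.
The state is a dict: "time_s": time; "qpos": joint angles; "joint_velocities": joint speeds; "effort": joint torques, N m; "tool_pos": TCP position; "tool_rot": TCP orientation; "force": force on the tool from outside, world axes, zero at the start; "wrist_torque": the same for the moment, N m; "grip_width": finger opening in m.
Only numpy, scipy, OpenCV 4.12 (cv2) and the standard library are available. Lean on these libraries where they do the work, as an engineer would, in place of code of your own. Each camera call takes 0.05 s, during which the arm holds its last target. There are 200 camera calls.

## Task

Do the daily check of the parcel scale: lift the brass check weight out of the blue rack by its knob, set it down flat on the yellow front half of the scale's pan, then slide it along the pan, keeping it down on the metal and pressing only gently, until it drops fully home into the round black-floored recess in the rear half. Let go of it, then press the green key on the display unit all the way down and release it. Leave the other two weights in their sockets.

Things in the scene. Friction and masses are not known exactly. Their poses are not given: they have to be found in the camera images.
- brass_weight: The brass check weight, about 220 g: 8 mm thick base disc 56 mm across, with a round grip knob 20 mm across standing on its middle up to 32 mm above the underside. Origin: centre of its underside; z up along the knob. It stands in any of the three sockets of the blue rack. It is lifted by the knob.
- steel_weight: A bystander weight of bare steel in another socket of the rack: 13 mm thick base disc 56 mm across, with a round grip knob 20 mm across standing on its middle up to 32 mm above the underside. Origin: centre of its underside; z up along the knob.
- red_weight: A bystander weight painted red in another socket of the rack: 6 mm thick base disc 56 mm across, with a round grip knob 20 mm across standing on its middle up to 32 mm above the underside. Origin: centre of its underside; z up along the knob.
- rack: Blue weight rack, fixed to the bench: a block 240 (x) by 90 (y) by 14 mm high with three round sockets 60 mm across and 5 mm deep at x = -72, 0 and +72 mm, y = 0 (socket floor 9 mm above the bench). Origin: centre of its underside on the bench; its x runs along the row.
- scale: Parcel scale, fixed to the bench: grey housing 250 (x) by 310 (y) mm, top 45 mm above the bench, under a flat rigid aluminium pan 210 by 270 by 12 mm whose surface is 57 mm above the bench. Origin: centre of the housing's underside; x points from the yellow front half to the rear half with the recess. A push or blow of more than 30 N from weight or fingers damages the load cell.
- yellow_half (a point): Point of the housing at scale x = -54, y = 0, 57 mm above the bench: nominal middle of the pan's yellow front half, 92 (x) by 250 (y) mm. The pan sits with play: each time it lies up to 8 mm off centre in scale x and, independently, in scale y (not turned). This is not measured, and stiff feet hold the pan there against sliding forces.
- recess_nominal (a point): Point of the housing at scale x = +45, y = 0, 57 mm above the bench: where the mouth of the recess lies if the pan is centred. Its true centre is up to 8 mm off in scale x and in scale y and must be found by feel or sight. Recess: round pocket 59.5 mm across, 5 mm deep, with a 1 mm chamfer and black floor. Axes as the scale's.
- key (a joint): Travel of the green key, m: 0 released, 0.006 fully pressed (downwards); a spring returns it; about 5 N presses it fully.
- key_top (a point): Centre of the top of the round green key, 26 mm across, on the front part of the grey display unit (110 by 160 by 40 mm, fixed to the bench). It is pressed straight down.
Things that resemble listed ones, but are neither listed nor needed, are in the scene too. What is shaped like the part that bears key but brown is not meant.

How it is judged (in metres and radians):
On the way, in this order (a step that is already met when the one before it is completed fails the run):
1. the brass weight is set down flat on the yellow front half of the pan (contact force between brass_weight and scale above 0.3 N and x of brass_weight in the frame of scale between -0.11 and -0.012 m and z of brass_weight in the frame of scale between 0.0555 and 0.059 m and angle between brass_weight's own z axis and vertical below 0.06 rad), for 0.1 s.
2. the brass weight has dropped fully home into the recess and has been let go (z of brass_weight in the frame of scale between 0.049 and 0.0535 m and horizontal distance between brass_weight and recess_nominal below 0.016 m and angle between brass_weight's own z axis and vertical below 0.06 rad and contact force between brass_weight and the fingers below 0.1 N), for 0.2 s.
3. the green key is pressed all the way down with the weight home in the recess (value of joint key above 0.0045 m and z of brass_weight in the frame of scale between 0.049 and 0.0535 m and horizontal distance between brass_weight and recess_nominal below 0.016 m and angle between brass_weight's own z axis and vertical below 0.06 rad), for 0.05 s.
At the end, for the whole second after the job is handed in: The brass weight lies at rest, level within 0.06 rad, in the recess of the pan, its underside at least 3.5 mm below the pan's surface; the key is up again (below 2 mm) (z of brass_weight in the frame of scale between 0.049 and 0.0535 m and horizontal distance between brass_weight and recess_nominal below 0.016 m and angle between brass_weight's own z axis and vertical below 0.06 rad and linear speed of brass_weight below 0.02 m/s and value of joint key below 0.002 m); the robot touches nothing.
It fails at once if the brass weight or the fingers push on the scale with more than 30 N (contact force between any of brass_weight, the fingers and scale above 30 N).
It fails at once if the brass weight is lifted over or lowered onto the recess from above instead of being slid there (its centre within 25 mm of the recess's nominal place, its underside 4 to 40 mm above the pan) (horizontal distance between brass_weight and recess_nominal below 0.025 m and z of brass_weight in the frame of scale between 0.061 and 0.097 m).
It fails at once if one of the other two weights is moved by more than 12 mm (distance of any of steel_weight, red_weight from where it was at the start of the episode above 0.012 m).
It also fails if it takes over 72 s, if anything falls off the work surface, if the arm or the gripper's body presses on something with over 40 N, if the wrist force passes 120 N, or if a joint passes its speed limit or range.

## Working session

There is one attempt and no reset: what is moved stays moved. The work goes in short steps, Python scripts to look and compute and a tool call to move; the robot and the scene stay as the last step left them, time stands still between calls to the robot, and variables do not carry over. Pictures are saved under pics/ and viewed, about 8 in all and at most 12, crops included, and the job is handed in when it is done.

Besides the shell and the picture viewer there is one more tool, called after ">>>" as name(argument=value, ...), one argument or row to a line, values as JSON. servo_tool: Moves the arm, as the interface text tells. Its arguments: {"type":"object","properties":{"plan":{"type":"array"},"force":{"type":"number"}},"required":["plan"]}

```bash
mkdir -p pics
cat > h.py <<'E'
import numpy as np, cv2
from cell import env
def cam(n):
    c=env.read_camera(n); c['R']=cv2.Rodrigues(np.array(c['rvec'],float))[0]; c['t']=np.array(c['tvec'],float).ravel(); return c
def px2w(c,u,v,z):
    d=c['R'].T@np.array([(u-c['cx'])/c['fx'],(v-c['cy'])/c['fy'],1]); o=-c['R'].T@c['t']
    return o+d*(z-o[2])/d[2]
def w2px(c,p):
    q=c['R']@np.array(p)+c['t']; return np.array([c['fx']*q[0]/q[2]+c['cx'],c['fy']*q[1]/q[2]+c['cy']])
E
python3 - <<'E'
from h import *
for n in('top','side'):
    c=cam(n); cv2.imwrite(f'pics/{n}0.png',c['image']); print(n,c['fx'],c['fy'],c['cx'],c['cy'],-c['R'].T@c['t'],c['R'].round(3).tolist())
print(env.get_obs())
E
```

```text
top 489.2691654344999 489.2691654344999 324.35093005286905 201.93093012411157 [ 0.37568571 -0.01445753  1.1887947 ] [[0.021, -1.0, -0.016], [-0.995, -0.02, -0.095], [0.094, 0.018, -0.995]]
side 475.7212561309283 475.7212561309283 316.58867415334754 199.78403610271832 [0.36337533 0.88205243 0.68043215] [[-0.99, -0.136, -0.017], [-0.064, 0.566, -0.822], [0.122, -0.813, -0.569]]
{'time_s': 0.1, 'qpos': array([73.8622068 , 18.43463727, -4.01552729, 83.16749733,  1.29582992,
       78.54089708, -3.26116221]), 'joint_velocities': array([-0.05165762, -0.08731556,  0.09477688, -0.07899654, -0.06271308,
        0.01939321, -0.01059794]), 'effort': array([ 4.05144119e-04, -4.92573202e+01, -4.05311454e-01, -3.13399494e+01,
       -6.43100473e-02,  3.94304143e-02, -1.62160909e-06]), 'tool_pos': array([ 0.18925629, -0.62132342,  0.22157651]), 'tool_rot': array([-1.79902246e+02,  6.25963133e-03,  1.69463833e+01]), 'force': array([ 0.30807169, -1.31149114,  0.04285649]), 'wrist_torque': array([ 0.00842458,  0.02904828, -0.01023971]), 'grip_width': 0.08723740768199938}
```

View pics/top0.png

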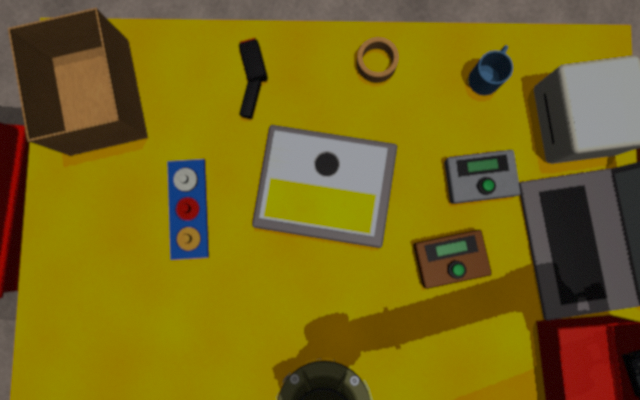

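View pics/side0.png

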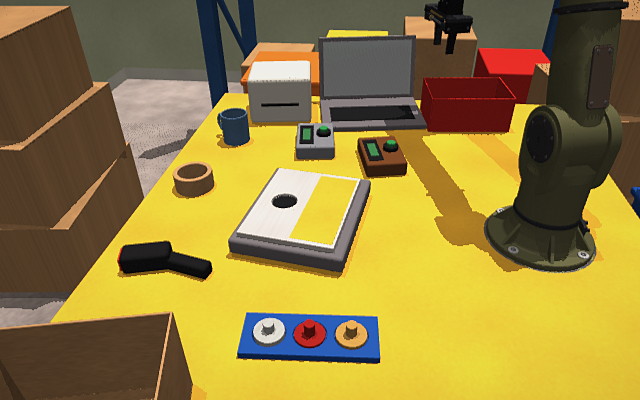

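The top view shows the rack at about (188,209), with brass nearest the robot at (188,239), red at (187,208) and steel at (184,180). The scale is at (325,185) with its recess at (327,164), the grey unit's key is at (486,186), and the brown decoy is at (453,258). The side view agrees: brass is at (350,332), the recess at (284,201) and the key at (324,131).

```bash
cat > meas.py <<'E'
from h import *
def blob(c,roi,f):
    x0,y0,x1,y1=roi; im=c['image'][y0:y1,x0:x1]; h=cv2.cvtColor(im,cv2.COLOR_BGR2HSV).astype(int)
    m=f(h[...,0],h[...,1],h[...,2]).astype(np.uint8)
    cs=cv2.findContours(m,cv2.RETR_EXTERNAL,cv2.CHAIN_APPROX_NONE)[0]; k=max(cs,key=cv2.contourArea)
    return k.reshape(-1,2)+[x0,y0]
def desc(n,c,k,z):
    e=cv2.fitEllipse(k.astype(np.float32)); r=cv2.minAreaRect(k.astype(np.float32))
    w=np.array([px2w(c,*p,z)[:2] for p in k]).astype(np.float32); rw=cv2.minAreaRect(w*1000)
    print(n,'px',np.round(e[0],1),np.round(e[1],1),'world',px2w(c,*e[0],z).round(4),'rectW',np.round(rw[0],1),np.round(rw[1],1),round(rw[2],1), 'box',k.min(0),k.max(0))
    return np.array(e[0])
if __name__=='__main__':
    T=cam('top');S=cam('side')
    blue=lambda h,s,v:(h>105)&(h<125)&(s>150)
    desc('rack',T,blob(T,(150,145,225,270),blue),.014)
    br=lambda h,s,v:(h>8)&(h<25)&(s>60)
    red=lambda h,s,v:((h<6)|(h>174))&(s>120)
    wh=lambda h,s,v:(s<60)&(v>100)
    desc('brass',T,blob(T,(172,223,204,254),br),.017)
    desc('brassS',S,blob(S,(325,312,375,352),br),.017)
    desc('red',T,blob(T,(172,192,204,223),red),.015)
    desc('steel',T,blob(T,(170,164,200,195),wh),.022)
    dk=lambda h,s,v:v<75
    desc('recT',T,blob(T,(305,142,350,185),dk),.054)
    desc('recS',S,blob(S,(262,186,306,216),dk),.054)
    ye=lambda h,s,v:(h>26)&(h<34)&(s>150)
    desc('yel',T,blob(T,(262,172,380,240),ye),.057)
    gr=lambda h,s,v:(s<70)
    desc('house',T,blob(T,(245,115,405,255),gr),.045)
    desc('unit',T,blob(T,(438,145,525,207),gr),.04)
    g=lambda h,s,v:(h>40)&(h<80)&(s>110)
    desc('keyT',T,blob(T,(474,175,500,198),g),.046); desc('keyS',S,blob(S,(314,122,335,141),g),.046)
    for n,c,(u,v) in(('T',T,(300,190)),('T',T,(320,30)),('T',T,(325,164)),('S',S,(284,201))):
        print(n,u,v,c['image'][v,u])
    t=T['image'];s=S['image']
    a=np.hstack([cv2.resize(t[140:265,160:230],None,fx=4,fy=4,interpolation=2),cv2.resize(s[110:235,240:350],None,fx=4,fy=4,interpolation=2)])
    cv2.imwrite('pics/crop1.png',a)
E
python3 meas.py
```

```text
rack px [187.5 209.3] [ 39.  121.4] world [0.4627 0.3381 0.014 ] rectW [464.5 338.3] [233.1  86.8] 4.7 box [169 160] [207 257]
brass px [188.1 238.4] [22.  22.6] world [0.3925 0.3324 0.017 ] rectW [392.8 332.1] [53.4 53.7] 46.8 box [177 227] [199 250]
brassS px [350.9 334.8] [27.5 31.3] world [0.3902 0.3353 0.017 ] rectW [390.2 334.7] [56.1 58.9] 32.3 box [335 320] [367 348]
red px [187.1 208.4] [19.8 20.4] world [0.4646 0.3389 0.015 ] rectW [465.7 339.1] [48.5 48.9] 1.2 box [177 198] [197 218]
steel px [184.7 179. ] [21.5 22.6] world [0.5352 0.3461 0.022 ] rectW [535.3 346.5] [54.1 51. ] 2.7 box [174 168] [195 190]
recT px [326.5 163.9] [21.8 22.4] world [0.5731 0.0035 0.054 ] rectW [572.8   3.4] [51.9 51.7] 45.9 box [315 153] [338 175]
recS px [284.2 201.3] [11.5 23.4] world [0.5712 0.0015 0.054 ] rectW [ 5.708e+02 -1.000e-01] [53.9 48.5] 6.5 box [273 195] [296 207]
yel px [319.6 205.3] [ 41.2 135.8] world [0.4749 0.0173 0.057 ] rectW [475.2  17.8] [245.9  88.1] 82.0 box [265 179] [374 232]
house px [324.9 185.8] [118.4 153.2] world [0.5224 0.0061 0.045 ] rectW [524.    6.9] [304.5 243.9] 82.0 box [253 126] [395 246]
unit px [485.5 177.9] [54.2 86.3] world [ 0.549  -0.3718  0.04  ] rectW [ 549.4 -370.4] [182.7 130.1] 89.9 box [446 151] [524 206]
keyT px [487.7 184.9] [11.5 12.1] world [ 0.5316 -0.3748  0.046 ] rectW [ 531.9 -375. ] [27.8 26.9] 44.9 box [482 179] [494 191]
keyS px [323.1 128.6] [5.5 8.8] world [ 0.5309 -0.3967  0.046 ] rectW [ 531.4 -397.2] [24.  33.7] 6.8 box [319 126] [327 131]
T 300 190 [  0 146 151]
T 320 30 [  0 128 151]
T 325 164 [31 29 31]
S 284 201 [35 32 34]
```

>>> servo_tool(
  plan=[
    [0.7,[0,0,0],[0,0,5.65]],
    [0.7,[0,0,0],[0,0,5.65]],
    [0.7,[0,0,0],[0,0,5.65]],
    [0.7,[2.9,-2.5,0],[0,0,0]],
    [0.7,[2.9,-2.5,0],[0,0,0]],
    [0.7,[2.9,-2.5,0],[0,0,0]],
    [0.7,[2.9,-2.5,0],[0,0,0]],
    [0.7,[2.9,-2.5,0],[0,0,0]],
    [0.7,[2.9,-2.5,0],[0,0,0]],
    [0.7,[2.9,-2.5,0],[0,0,0]],
    [0.7,[2.9,-2.5,0],[0,0,0]],
    [0.7,[2.9,-2.5,0],[0,0,0]],
  ],
  force=15,
)

```text
time_s: 1.2
tool_pos: [0.4518, -0.4018, 0.2164]
tool_rot: [-180.0, 0.6, -2.3]
force: [0.7, -1.3, -0.3]
grip_width: 0.0609
```

>>> servo_tool(
  plan=[
    [0.7,[0.7,-4,0],[0,0,0]],
    [0.7,[0.7,-4,0],[0,0,0]],
    [0.7,[0.7,-4,0],[0,0,0]],
    [0.7,[0.7,-4,0],[0,0,0]],
    [0.7,[0.7,-4,0],[0,0,0]],
    [0.7,[0.7,-4,0],[0,0,0]],
    [0.7,[0.7,-4,0],[0,0,0]],
    [0.7,[0.7,-4,0],[0,0,0]],
    [0.7,[0.7,-4,0],[0,0,0]],
    [0.7,[0.7,-4,0],[0,0,0]],
    [0.7,[-1.3,-3.6,0],[0,0,0]],
    [0.7,[-1.3,-3.6,0],[0,0,0]],
    [0.7,[-1.3,-3.6,0],[0,0,0]],
    [0.7,[-1.3,-3.6,0],[0,0,0]],
    [0.7,[-1.3,-3.6,0],[0,0,0]],
    [0.7,[-1.3,-3.6,0],[0,0,0]],
    [0.7,[-1.3,-3.6,0],[0,0,0]],
    [0.7,[-1.3,-3.6,0],[0,0,0]],
    [0.7,[0,0,0],[0,0,0]],
  ],
)

```text
time_s: 2.78
tool_pos: [0.4392, 0.3208, 0.2155]
tool_rot: [-179.6, 0.3, -1.6]
force: [-0.8, 0.9, -0.2]
grip_width: 0.0606
```

```bash
cat > go.py <<'E'
# go.py x y z yaw : remaining shift in tool cm, and turn (rotvec deg) to point down at yaw
import sys; from h import *
from scipy.spatial.transform import Rotation as Ro
x,y,z,yaw=map(float,sys.argv[1:5]); o=env.get_obs()
R=Ro.from_euler('xyz',o['tool_rot'],degrees=True); G=Ro.from_euler('xyz',[180,0,yaw],degrees=True)
print('t',o['time_s'],'pos',o['tool_pos'].round(4),'rot',o['tool_rot'].round(2),'F',o['force'].round(2),'w',o['grip_width'],'q',o['qpos'].round(0))
d=np.array([x,y,z])-o['tool_pos']
print('shift now cm',(R.inv().apply(d)*100).round(2),'shift in goal frame',(G.inv().apply(d)*100).round(2),'turn',np.degrees((R.inv()*G).as_rotvec()).round(2))
E
python3 go.py .3915 .3335 .06 4.7
```

```text
t 2.7833 pos [0.4392 0.3208 0.2155] rot [-179.65    0.27   -1.62] F [-0.78  0.93 -0.18] w 0.06063707930415376 q [   3.   10.  -46.   98.    7.   76. -136.]
shift now cm [-4.73 -1.04 15.58] shift in goal frame [-4.65 -1.65 15.55] turn [-0.37  0.25 -6.32]
```

>>> servo_tool(
  plan=[
    [0.7,[-1.6,-0.3,3],[-0.4,0.3,-6.3]],
    [0.7,[-1.6,-0.5,3],[0,0,0]],
    [0.7,[-1.6,-0.5,3],[0,0,0]],
    [0.7,[0,-0.2,3],[0,0,0]],
    [0.7,[0,0,2],[0,0,0]],
    [0.7,[0,0,0],[0,0,0]],
  ],
)

```text
time_s: 3.28
tool_pos: [0.3876, 0.3391, 0.0726]
tool_rot: [-179.9, -0.4, 5.6]
force: [-0.2, -0.3, 0.2]
grip_width: 0.0612
```

```bash
python3 go.py .3915 .3335 .0215 4.7
python3 - <<'E'
from h import *
S=cam('side');T=cam('top')
a=np.hstack([cv2.resize(S['image'][230:370,290:430],None,fx=2.8,fy=2.8,interpolation=2),cv2.resize(T['image'][180:320,120:260],None,fx=2.8,fy=2.8,interpolation=2)]);cv2.imwrite('pics/g1.png',a)
E
```

```text
t 3.2833 pos [0.3876 0.3391 0.0726] rot [-179.85   -0.4     5.57] F [-0.18 -0.34  0.22] w 0.06124049273449162 q [  -1.   14.  -47.  111.   12.   59. -138.]
shift now cm [0.3  0.61 5.11] shift in goal frame [0.34 0.59 5.11] turn [-0.15 -0.4   0.87]
```

View pics/g1.png

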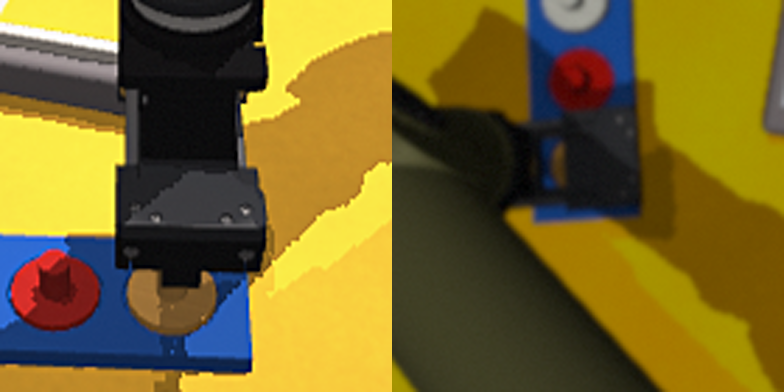

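The side crop shows the gripper centred over the brass disc, with the near finger at crop (180,275) just in front of the knob. The red weight is clear of it.

>>> servo_tool(
  plan=[
    [0.7,[0.3,0.6,0],[-0.1,-0.4,0.9]],
    [0.7,[0,0,2],[0,0,0]],
    [0.7,[0,0,1.5],[0,0,0]],
    [0.7,[0,0,0.8],[0,0,0]],
    [0.7,[0,0,0.3],[0,0,0]],
    [0.7,[0,0,0],[0,0,0]],
  ],
)

```text
time_s: 3.88
tool_pos: [0.4053, 0.3367, 0.0389]
tool_rot: [-179.4, -1.2, 4.0]
force: [1.6, 0.5, 0.3]
grip_width: 0.0609
```

```bash
python3 go.py .3915 .3335 .0215 4.7
```

```text
t 3.8833 pos [0.4053 0.3367 0.0389] rot [-179.43   -1.17    3.98] F [1.62 0.46 0.3 ] w 0.06085739311292964 q [  -3.   18.  -45.  112.   16.   55. -141.]
shift now cm [-1.43  0.24  1.71] shift in goal frame [-1.4   0.21  1.74] turn [-0.56 -1.18 -0.71]
```

>>> servo_tool(
  plan=[
    [0.7,[-1.4,0.2,0],[-0.6,-1.2,-0.7]],
    [0.7,[0,0,0],[0,0,0]],
  ],
)

```text
time_s: 4.05
tool_pos: [0.3918, 0.3339, 0.0404]
tool_rot: [180.0, 0.0, 4.6]
force: [0.4, -0.7, 0.6]
grip_width: 0.0607
```

```bash
python3 go.py .3915 .3335 .0215 4.7
```

```text
t 4.05 pos [0.3918 0.3339 0.0404] rot [1.7997e+02 2.0000e-02 4.6500e+00] F [ 0.39 -0.73  0.61] w 0.06068236155415963 q [  -2.   17.  -46.  112.   15.   56. -141.]
shift now cm [-0.03  0.03  1.89] shift in goal frame [-0.03  0.03  1.89] turn [ 0.03  0.02 -0.05]
```

>>> servo_tool(
  plan=[
    [0.7,[0,0,1.0],[0,0,0]],
    [0.7,[0,0,0],[0,0,0]],
  ],
)

```text
time_s: 4.22
tool_pos: [0.3924, 0.3345, 0.0314]
tool_rot: [-180.0, -0.1, 4.7]
force: [-0.7, -1.0, 0.2]
grip_width: 0.0608
```

```bash
python3 go.py .3915 .3335 .0215 4.7
```

```text
t 4.2167 pos [0.3924 0.3345 0.0314] rot [-1.7999e+02 -1.3000e-01  4.6800e+00] F [-0.65 -0.99  0.21] w 0.06081110231641409 q [  -3.   18.  -45.  113.   16.   55. -141.]
shift now cm [-0.1   0.09  0.99] shift in goal frame [-0.09  0.09  0.99] turn [-0.01 -0.13 -0.02]
```

>>> servo_tool(
  plan=[
    [0.7,[-0.1,0.1,0.9],[0,-0.1,0]],
    [0.7,[0,0,0],[0,0,0]],
    [0,[0,0,0],[0,0,0]],
    [0,[0,0,0],[0,0,0]],
    [0,[0,0,0],[0,0,0]],
    [0,[0,0,0],[0,0,0]],
    [0,[0,0,0],[0,0,0]],
    [0,[0,0,0],[0,0,0]],
  ],
  force=15,
)

```text
time_s: 4.88
tool_pos: [0.3912, 0.3336, 0.0212]
tool_rot: [-180.0, -0.0, 4.7]
force: [-0.4, 0.4, 0.8]
grip_width: 0.0289
```

```bash
python3 go.py .3915 .3335 .0215 4.7
```

```text
t 4.8833 pos [0.3912 0.3336 0.0212] rot [-1.7998e+02 -1.0000e-02  4.7200e+00] F [-0.36  0.4   0.79] w 0.028938766532917992 q [  -3.   19.  -45.  113.   17.   54. -142.]
shift now cm [ 0.03  0.01 -0.03] shift in goal frame [ 0.03  0.01 -0.03] turn [-0.02 -0.01  0.02]
```

Still closing; wait, then lift.

>>> servo_tool(
  plan=[
    [0,[0,0,0],[0,0,0]],
    [0,[0,0,0],[0,0,0]],
    [0,[0,0,0],[0,0,0]],
    [0,[0,0,0],[0,0,0]],
  ],
)

```text
time_s: 5.22
tool_pos: [0.3914, 0.3338, 0.0214]
tool_rot: [-180.0, -0.0, 4.7]
force: [0.5, 0.2, -1.2]
grip_width: 0.0195
```

```bash
python3 go.py .3915 .3335 .13 4.7
```

```text
t 5.2167 pos [0.3914 0.3338 0.0214] rot [-1.7996e+02 -4.0000e-02  4.7100e+00] F [ 0.52  0.22 -1.18] w 0.019502977122225762 q [  -3.   19.  -45.  113.   17.   54. -142.]
shift now cm [  0.02   0.02 -10.86] shift in goal frame [ 1.000e-02  3.000e-02 -1.086e+01] turn [-0.04 -0.04  0.01]
```

>>> servo_tool(
  plan=[
    [0,[0,0,-0.6],[0,0,0]],
    [0,[0,0,-1.0],[0,0,0]],
    [0,[0,0,-1.0],[0,0,0]],
    [0,[0,0,-2.0],[0,0,0]],
    [0,[0,0,-2.0],[0,0,0]],
    [0,[0,0,-2.0],[0,0,0]],
    [0,[0,0,-2.0],[0,0,0]],
    [0,[0,0,0],[0,0,0]],
    [0,[0,0,0],[0,0,0]],
  ],
  force=20,
)

```text
time_s: 5.97
tool_pos: [0.3896, 0.3332, 0.1367]
tool_rot: [180.0, 0.0, 4.8]
force: [-0.1, -0.1, -2.1]
grip_width: 0.0193
```

```bash
python3 go.py .476 .0175 .11 -8
python3 - <<'E'
from h import *
S=cam('side')
cv2.imwrite('pics/l1.png',cv2.resize(S['image'][200:370,230:430],None,fx=2.5,fy=2.5,interpolation=2))
E
```

```text
t 5.9667 pos [0.3896 0.3332 0.1367] rot [1.7996e+02 1.0000e-02 4.8200e+00] F [-0.07 -0.07 -2.09] w 0.019302123617279638 q [   1.    9.  -48.  107.    8.   67. -135.]
shift now cm [ 5.96 32.18  2.69] shift in goal frame [12.95 30.06  2.67] turn [ 0.04  0.   12.82]
```

View pics/l1.png

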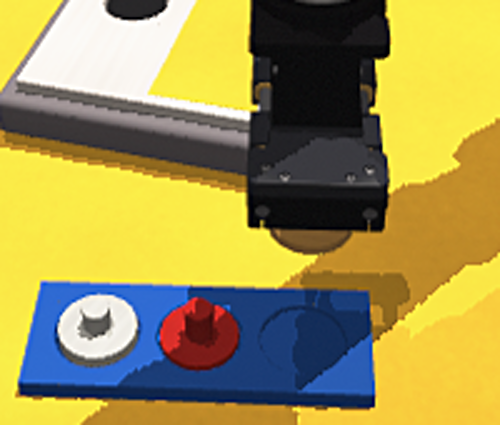

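The lift worked: the crop shows the brass disc hanging under the fingers at (310,238), an empty socket at (303,340), and the other two weights still seated. The wrist force reads −2.1 N, about 220 g. Next I carry it to the yellow half.

>>> servo_tool(
  plan=[
    [0,[0.4,2.0,0],[0,0,0]],
    [0,[0.6,3.3,0],[0,0,0]],
    [0,[0.6,3.3,0],[0,0,0]],
    [0,[0.6,3.3,0],[0,0,0]],
    [0,[0.6,3.3,0],[0,0,0]],
    [0,[0.6,3.3,0],[0,0,0]],
    [0,[0.6,3.3,0],[0,0,0]],
    [0,[0.6,3.3,0],[0,0,0]],
    [0,[0.6,3.0,0],[0,0,0]],
    [0,[0.4,2.0,0],[0,0,0]],
    [0,[0,0,0],[0,0,6.4]],
    [0,[0,0,0],[0,0,6.4]],
    [0,[0,0,0],[0,0,0]],
  ],
)

```text
time_s: 7.1
tool_pos: [0.4643, 0.0236, 0.1224]
tool_rot: [179.9, 1.2, -8.2]
force: [0.1, -0.4, -2.2]
grip_width: 0.0192
```

```bash
python3 go.py .476 .0175 .0753 -8
```

```text
t 7.1 pos [0.4643 0.0236 0.1224] rot [179.89   1.24  -8.15] F [ 0.08 -0.37 -2.25] w 0.019163679954433202 q [  25.    3.  -31.  114.    1.   65. -105.]
shift now cm [1.35 0.43 4.68] shift in goal frame [1.25 0.44 4.71] turn [ 0.11  1.24 -0.15]
```

>>> servo_tool(
  plan=[
    [0,[1.2,0.4,0],[0.1,1.2,-0.1]],
    [0,[0,0,0],[0,0,0]],
    [0,[0,0,1.5],[0,0,0]],
    [0,[0,0,1.5],[0,0,0]],
    [0,[0,0,0.8],[0,0,0]],
    [0,[0,0,0],[0,0,0]],
  ],
)

```text
time_s: 7.6
tool_pos: [0.476, 0.0191, 0.0808]
tool_rot: [-180.0, 0.0, -7.1]
force: [-0.1, -1.0, -1.8]
grip_width: 0.0195
```

```bash
python3 go.py .476 .0175 .0713 -8
```

```text
t 7.6 pos [0.476  0.0191 0.0808] rot [-1.7996e+02  2.0000e-02 -7.0600e+00] F [-0.15 -1.01 -1.83] w 0.019490074629856132 q [  25.    6.  -31.  116.    4.   59. -106.]
shift now cm [0.02 0.16 0.95] shift in goal frame [0.02 0.16 0.95] turn [-0.04  0.02  0.94]
```

>>> servo_tool(
  plan=[
    [0,[0,0.1,0.5],[0,0,0.9]],
    [0,[0,0,0.4],[0,0,0]],
    [0,[0,0,0],[0,0,0]],
    [0,[0,0,0.1],[0,0,0]],
    [0,[0,0,0.1],[0,0,0]],
    [0,[0,0,0],[0,0,0]],
  ],
)

```text
time_s: 8.1
tool_pos: [0.4769, 0.0191, 0.0702]
tool_rot: [-179.9, -0.1, -7.8]
force: [0.4, -0.5, -1.2]
grip_width: 0.0195
```

```bash
python3 go.py .572 .0025 .068 -8
```

```text
t 8.1 pos [0.4769 0.0191 0.0702] rot [-1.7994e+02 -8.0000e-02 -7.8000e+00] F [ 0.44 -0.55 -1.22] w 0.01953282452711954 q [  24.    7.  -31.  116.    4.   58. -107.]
shift now cm [9.65 0.35 0.24] shift in goal frame [9.65 0.32 0.22] turn [-0.06 -0.08  0.2 ]
```

>>> servo_tool(
  plan=[
    [0,[0,0,0.1],[0,0,0]],
    [0,[0,0,0.1],[0,0,0]],
    [0,[0,0,0],[0,0,0]],
  ],
  force=8,
)

```text
time_s: 8.35
tool_pos: [0.4776, 0.0191, 0.0695]
tool_rot: [-180.0, -0.2, -7.8]
force: [0.4, -0.3, -1.7]
grip_width: 0.0194
```

```bash
python3 go.py .572 .0025 .068 -8
```

```text
t 8.35 pos [0.4776 0.0191 0.0695] rot [-1.7995e+02 -1.7000e-01 -7.7900e+00] F [ 0.39 -0.33 -1.66] w 0.019415263678180097 q [  24.    7.  -31.  116.    4.   57. -107.]
shift now cm [9.58 0.37 0.18] shift in goal frame [9.58 0.33 0.15] turn [-0.05 -0.17  0.21]
```

>>> servo_tool(
  plan=[
    [0,[0,0,0.1],[0,0,0]],
    [0,[0,0,0.1],[0,0,0]],
    [0,[0,0,0.1],[0,0,0]],
    [0,[0,0,0],[0,0,0]],
  ],
)

```text
time_s: 8.68
tool_pos: [0.4781, 0.0191, 0.0696]
tool_rot: [180.0, -0.2, -7.8]
force: [0.1, 0.6, -1.7]
grip_width: 0.0195
```

```bash
python3 go.py .572 .0025 .068 -8
```

```text
t 8.6833 pos [0.4781 0.0191 0.0696] rot [179.96  -0.2   -7.8 ] F [ 0.09  0.59 -1.66] w 0.019534902389182658 q [  24.    7.  -31.  116.    5.   57. -107.]
shift now cm [9.52 0.37 0.19] shift in goal frame [9.53 0.34 0.16] turn [ 0.03 -0.2   0.2 ]
```

>>> servo_tool(
  plan=[
    [0,[0,0,0.2],[0,0,0]],
    [0,[0,0,0.2],[0,0,0]],
  ],
)

```text
time_s: 8.85
tool_pos: [0.4794, 0.019, 0.0676]
tool_rot: [179.9, -0.3, -7.8]
force: [-4.2, 0.1, 10.8]
grip_width: 0.0192
```

```bash
python3 go.py .572 .0025 .068 -8
```

```text
t 8.85 pos [0.4794 0.019  0.0676] rot [179.93  -0.34  -7.8 ] F [-4.18  0.15 10.77] w 0.01918353128355121 q [  24.    8.  -31.  116.    5.   57. -107.]
shift now cm [9.4  0.37 0.02] shift in goal frame [ 9.4   0.34 -0.04] turn [ 0.07 -0.34  0.2 ]
```

>>> servo_tool(
  plan=[
    [0,[0,0,-0.05],[0,0.3,0]],
    [0,[0,0,0],[0,0,0]],
    [0,[0,0,0],[0,0,0]],
  ],
)

```text
time_s: 9.1
tool_pos: [0.4799, 0.0189, 0.0679]
tool_rot: [179.9, -0.7, -7.8]
force: [-0.1, -0.5, -2.7]
grip_width: 0.0198
```

```bash
python3 go.py .572 .0025 .0675 -8;  python3 - <<'E'
from h import *
S=cam('side');T=cam('top')
a=np.hstack([cv2.resize(S['image'][130:270,230:380],None,fx=2.6,fy=2.6,interpolation=2),cv2.resize(T['image'][120:260,250:400],None,fx=2.6,fy=2.6,interpolation=2)]);cv2.imwrite('pics/p1.png',a)
E
```

```text
t 9.1 pos [0.4799 0.0189 0.0679] rot [179.94  -0.73  -7.8 ] F [-0.06 -0.46 -2.67] w 0.019818519553899818 q [  24.    7.  -31.  116.    5.   57. -107.]
shift now cm [9.34 0.38 0.16] shift in goal frame [9.35 0.35 0.04] turn [ 0.06 -0.73  0.2 ]
```

View pics/p1.png

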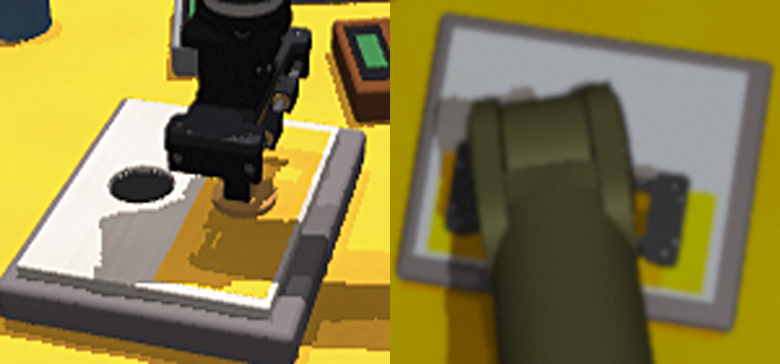

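The side crop shows the brass disc flat on the yellow half at (245,200), with the recess ahead at (142,184). I'll loosen the grip so it rests under its own weight, level the tool, and grip again lightly.

>>> servo_tool(
  plan=[
    [0.35,[0,0,0],[0,0,0]],
    [0.35,[0,0,0],[0,0,0]],
    [0.35,[0,0,0],[0.1,-0.7,0.2]],
    [0.35,[0,0,0],[0,0,0]],
    [0.35,[0,0,0],[0,0,0]],
  ],
)

```text
time_s: 9.62
tool_pos: [0.4806, 0.0189, 0.0681]
tool_rot: [-179.9, 0.0, -8.0]
force: [0.0, 1.1, 0.1]
grip_width: 0.03
```

```bash
python3 go.py .480 .0188 .0690 -8;  python3 - <<'E'
from meas import *
S=cam('side'); 
br=lambda h,s,v:(h>8)&(h<24)&(s>60)
try: desc('brassS',S,blob(S,(300,190,345,218),br),.065)
except Exception as e: print(e)
E
```

```text
t 9.6167 pos [0.4806 0.0189 0.0681] rot [-179.92    0.     -8.03] F [0.04 1.1  0.1 ] w 0.030042051636991456 q [  24.    8.  -31.  116.    5.   58. -107.]
shift now cm [-0.05  0.02 -0.09] shift in goal frame [-0.05  0.02 -0.09] turn [-0.08  0.   -0.03]
brassS px [326.3 205.8] [26.6 47.5] world [0.4706 0.024  0.065 ] rectW [479.8  13.8] [ 95.5 107.7] 5.1 box [300 190] [344 217]
```

>>> servo_tool(
  plan=[
    [0,[0,0,0],[0,0,0]],
    [0,[0,0,0],[0,0,0]],
    [0,[0,0,0],[0,0,0]],
    [0,[0,0,0],[0,0,0]],
    [0,[0,0,0],[0,0,0]],
    [0,[0.5,0,0.03],[0,0,0]],
    [0,[0.8,0.1,0.03],[0,0,0]],
    [0,[0.8,0.1,0.03],[0,0,0]],
    [0,[0.8,0.1,0.03],[0,0,0]],
    [0,[0.5,0,0.03],[0,0,0]],
    [0,[0,0,0],[0,0,0]],
  ],
  force=5,
)

```text
time_s: 10.58
tool_pos: [0.5129, 0.0122, 0.0678]
tool_rot: [-180.0, 0.5, -8.0]
force: [0.5, 0.3, 0.1]
grip_width: 0.0198
```

```bash
python3 go.py .572 .0025 .0680 -8
```

```text
t 10.5833 pos [0.5129 0.0122 0.0678] rot [-180.      0.45   -7.99] F [0.47 0.26 0.15] w 0.01980913865154502 q [  24.   12.  -30.  111.    7.   59. -108.]
shift now cm [ 5.99  0.14 -0.07] shift in goal frame [ 5.99  0.14 -0.02] turn [-0.    0.45  0.01]
```

>>> servo_tool(
  plan=[
    [0,[0.5,0,0.03],[0,0.4,0]],
    [0,[0.8,0,0.03],[0,0,0]],
    [0,[0.8,0,0.03],[0,0,0]],
    [0,[0.8,0.1,0.03],[0,0,0]],
    [0,[0.8,0,0.03],[0,0,0]],
    [0,[0.5,0,0.03],[0,0,0]],
    [0,[0,0,0],[0,0,0]],
  ],
)

```text
time_s: 11.17
tool_pos: [0.5538, 0.0063, 0.0664]
tool_rot: [179.9, 0.4, -7.9]
force: [-0.5, 0.3, 2.2]
grip_width: 0.0196
```

```bash
python3 go.py .572 .0025 .0680 -8;python3 - <<'E'
from h import *
S=cam('side')
cv2.imwrite('pics/s1.png',cv2.resize(S['image'][150:240,240:350],None,fx=5,fy=5,interpolation=2))
E
```

```text
t 11.1667 pos [0.5538 0.0063 0.0664] rot [179.91   0.36  -7.92] F [-0.46  0.33  2.15] w 0.019589606359954454 q [  22.   17.  -29.  106.   10.   60. -109.]
shift now cm [ 1.86  0.12 -0.18] shift in goal frame [ 1.86  0.12 -0.16] turn [0.09 0.36 0.08]
```

View pics/s1.png

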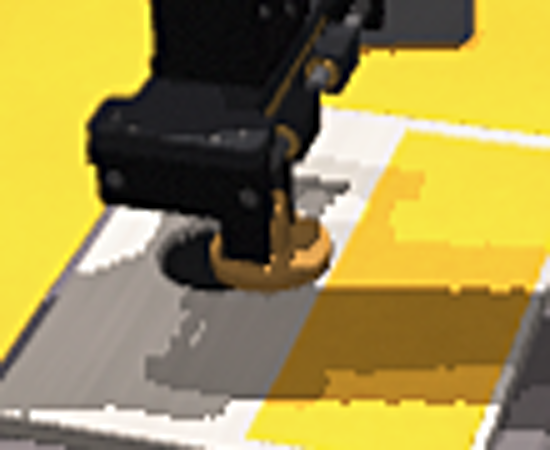

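The disc is at crop (270,255), and the black recess shows ahead of it on the left from x=160. I'll advance in small steps and watch for the drop.

>>> servo_tool(
  plan=[
    [0,[0.4,0,-0.02],[0,0.3,0]],
    [0,[0.4,0,0.03],[0,0,0]],
    [0,[0.3,0,0.03],[0,0,0]],
    [0,[0.2,0,0.03],[0,0,0]],
    [0,[0,0.1,0],[0,0,0]],
    [0,[0,0,0],[0,0,0]],
  ],
)

```text
time_s: 11.72
tool_pos: [0.5671, 0.0042, 0.0653]
tool_rot: [180.0, -0.0, -7.9]
force: [-1.3, -0.8, 2.1]
grip_width: 0.0202
```

```bash
python3 go.py .572 .0025 .0680 -8;python3 - <<'E'
from h import *
S=cam('side')
print(px2w(S,294.1,201,.065))
E
```

```text
t 11.7167 pos [0.5671 0.0042 0.0653] rot [ 1.7996e+02 -2.0000e-02 -7.8800e+00] F [-1.26 -0.77  2.15] w 0.020192324857635873 q [  22.   18.  -29.  104.   10.   60. -109.]
shift now cm [ 0.51  0.1  -0.27] shift in goal frame [ 0.51  0.1  -0.27] turn [ 0.04 -0.02  0.12]
[0.54530467 0.01339105 0.065     ]
```

>>> servo_tool(
  plan=[
    [0,[0.15,0,0.05],[0,0,0]],
    [0,[0.15,0,0.05],[0,0,0]],
    [0,[0,0,0.05],[0,0,0]],
  ],
)

```text
time_s: 12.02
tool_pos: [0.5703, 0.0038, 0.0644]
tool_rot: [179.9, -0.0, -7.9]
force: [-0.9, 0.7, 5.0]
grip_width: 0.0195
```

```bash
python3 go.py .572 .0025 .0680 -8
```

```text
t 12.0167 pos [0.5703 0.0038 0.0644] rot [ 1.7994e+02 -4.0000e-02 -7.8700e+00] F [-0.91  0.66  4.98] w 0.019534712519237114 q [  22.   19.  -29.  104.   10.   60. -109.]
shift now cm [ 0.19  0.11 -0.36] shift in goal frame [ 0.19  0.11 -0.36] turn [ 0.06 -0.04  0.13]
```

>>> servo_tool(
  plan=[
    [0,[0.12,0,0.04],[0,0,0]],
    [0,[0.12,0,0.04],[0,0,0]],
    [0,[0,0,0.04],[0,0,0]],
  ],
)

```text
time_s: 12.27
tool_pos: [0.5729, 0.0037, 0.064]
tool_rot: [179.9, -0.1, -7.9]
force: [-1.6, 1.0, 4.5]
grip_width: 0.0197
```

>>> servo_tool(
  plan=[
    [0,[0.1,0,0.04],[0,0,0]],
    [0,[0.1,0,0.04],[0,0,0]],
    [0,[0,0,0.04],[0,0,0]],
  ],
)

```text
time_s: 12.52
tool_pos: [0.5751, 0.0037, 0.0635]
tool_rot: [179.9, -0.0, -7.8]
force: [-1.8, 0.2, 5.4]
grip_width: 0.0199
```

Run:
```python
from h import *
S=cam('side')
cv2.imwrite('pics/s2.png',cv2.resize(S['image'][160:235,240:340],None,fx=7,fy=7,interpolation=2))
```

```text
(no output)
```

View pics/s2.png

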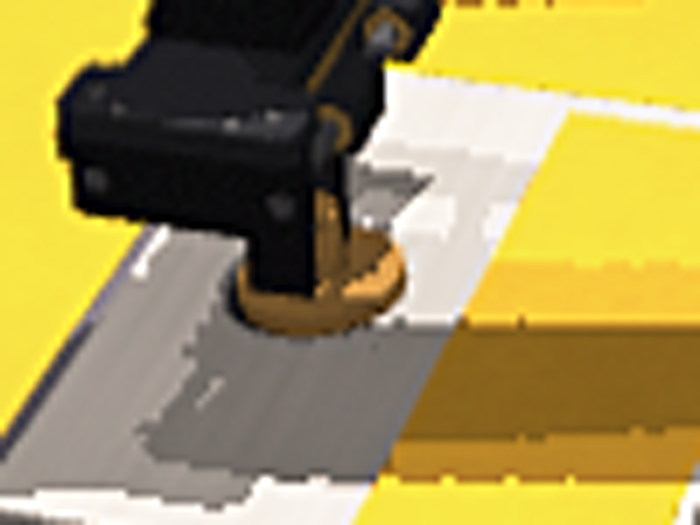

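The disc's front (left) edge is dipping into the recess, with a black crescent visible at (235,290). Its centre is about 1.6 px, roughly 4 mm, short. I'll continue forward with less pressure.

>>> servo_tool(
  plan=[
    [0,[0.15,0,0],[0,0,0]],
    [0,[0.15,0,0.02],[0,0,0]],
    [0,[0,0,0.02],[0,0,0]],
  ],
)

```text
time_s: 12.82
tool_pos: [0.5781, 0.0029, 0.0623]
tool_rot: [179.9, -0.0, -7.8]
force: [-0.7, 1.0, -0.3]
grip_width: 0.0196
```

>>> servo_tool(
  plan=[
    [0,[0.15,0,0.02],[0,0,0]],
    [0,[0.1,0,0.03],[0,0,0]],
    [0,[0,0,0.03],[0,0,0]],
  ],
)

```text
time_s: 13.07
tool_pos: [0.5793, 0.0027, 0.0604]
tool_rot: [179.9, 0.2, -7.8]
force: [-2.8, -0.0, 5.9]
grip_width: 0.02
```

The tool dropped to z=60.4 mm, which is the disc's top height when home. I'll open and check.

>>> servo_tool(
  plan=[
    [0.3,[0,0,0],[0,0,0]],
    [0.3,[0,0,-0.1],[0,0,0]],
    [0.4,[0,0,0],[0,0,0]],
    [0.4,[0,0,-0.2],[0,0,0]],
    [0.4,[0,0,0],[0,0,0]],
    [0.4,[0,0,0],[0,0,0]],
  ],
)

```text
time_s: 13.57
tool_pos: [0.5817, 0.0012, 0.0636]
tool_rot: [179.9, -0.1, -7.9]
force: [0.4, 0.6, -0.6]
grip_width: 0.0341
```

```bash
python3 go.py .572 .0025 .0680 -8
python3 - <<'E'
from h import *
S=cam('side')
cv2.imwrite('pics/s3.png',cv2.resize(S['image'][160:235,240:340],None,fx=7,fy=7,interpolation=2))
E
```

```text
t 13.5667 pos [0.5817 0.0012 0.0636] rot [ 1.7987e+02 -1.0000e-01 -7.8900e+00] F [ 0.35  0.6  -0.55] w 0.03406965775924028 q [  22.   20.  -29.  103.   11.   60. -109.]
shift now cm [-0.97  0.   -0.44] shift in goal frame [-0.98  0.   -0.44] turn [ 0.13 -0.1   0.11]
```

View pics/s3.png

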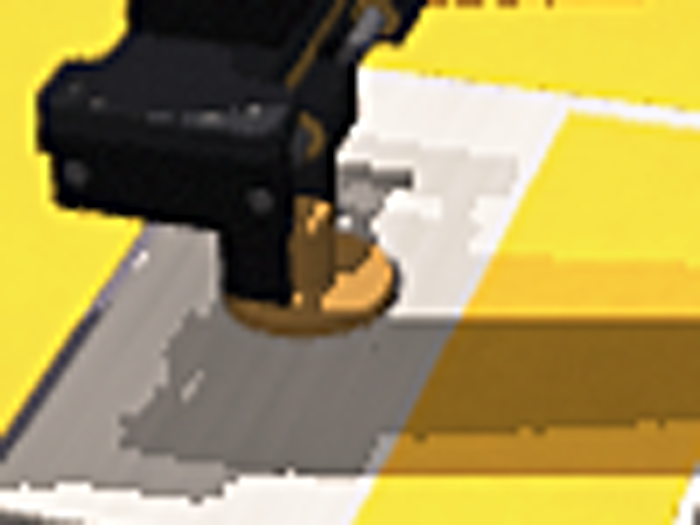

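The disc is now centred on the recess (centre ≈ 284.5 px). I'll rise clear to check that it's home.

>>> servo_tool(
  plan=[
    [0.5,[0,0,-0.3],[0,0,0]],
    [0.5,[0,0,-1],[0,0,0]],
    [0.5,[0,0,-2],[0,0,0]],
    [0.5,[0,0,-3],[0,0,0]],
    [0.3,[0,0,-3],[0,0,0]],
    [0,[0,2.5,-1],[0,0,0]],
    [0,[0,3.5,0],[0,0,0]],
    [0,[0,3.5,0],[0,0,0]],
    [0,[-0.5,3.5,0],[0,0,0]],
    [0,[-0.5,3.5,0],[0,0,0]],
    [0,[-0.5,3.5,0],[0,0,0]],
    [0,[0,3,0],[0,0,0]],
    [0,[0,3,0],[0,0,0]],
    [0,[0,0,0],[0,0,0]],
  ],
)

```text
time_s: 14.78
tool_pos: [0.5331, -0.2607, 0.1847]
tool_rot: [179.8, -0.8, -7.1]
force: [-1.4, -1.4, -0.2]
grip_width: 0.0004
```

```bash
python3 go.py .531 -.372 .09 -8
python3 - <<'E'
from meas import *
S=cam('side');T=cam('top')
br=lambda h,s,v:(h>8)&(h<24)&(s>60)
for z in(.060,.065): desc(f'T{z}',T,blob(T,(305,140,350,180),br),z); desc(f'S{z}',S,blob(S,(262,180,306,216),br),z)
a=np.hstack([cv2.resize(S['image'][165:235,240:320],None,fx=5,fy=5,interpolation=2),cv2.resize(T['image'][130:200,286:366],None,fx=5,fy=5,interpolation=2)]);cv2.imwrite('pics/e1.png',a)
E
```

```text
t 14.7833 pos [ 0.5331 -0.2607  0.1847] rot [179.75  -0.83  -7.14] F [-1.37 -1.4  -0.16] w 0.0003961111330404923 q [ 41.  13. -21.  95.   5.  72. -77.]
shift now cm [ 1.03 11.03  9.53] shift in goal frame [ 1.34 11.05  9.47] turn [ 0.24 -0.83  0.86]
T0.06 px [326.1 162.9] [22.1 23.5] world [0.5744 0.0044 0.06  ] rectW [573.    3.4] [54.4 53.7] 1.1 box [315 152] [338 175]
S0.06 px [283.6 198.8] [18.6 22.9] world [5.725e-01 2.000e-04 6.000e-02] rectW [572.4  -6.2] [55.8 77.8] 6.5 box [272 188] [296 207]
T0.065 px [326.1 162.9] [22.1 23.5] world [0.5735 0.0043 0.065 ] rectW [572.1   3.3] [54.1 53.5] 1.1 box [315 152] [338 175]
S0.065 px [283.6 198.8] [18.6 22.9] world [0.5708 0.0074 0.065 ] rectW [570.7   1. ] [55.3 77.1] 6.5 box [272 188] [296 207]
```

View pics/e1.png

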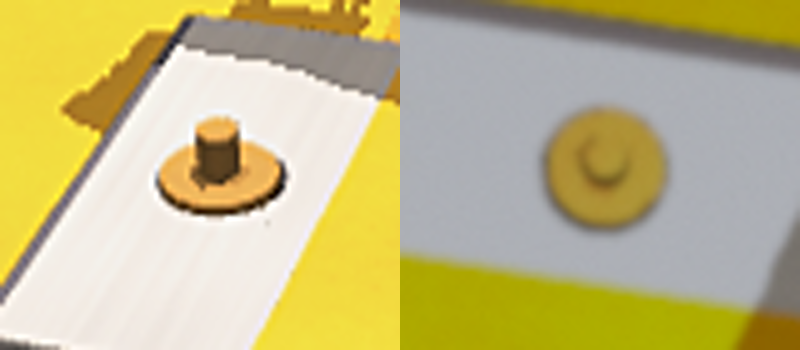

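The side crop shows the brass weight level in the recess with only a thin rim showing, the knob top at crop (217,130). The top crop shows it concentric, with the knob top at (603,160). I'll check its height by triangulating the knob top.

Run:
```python
from meas import *
S=cam('side');T=cam('top')
def tri(a,b):
    P=[np.diag([1,1,1.])@np.array([[c['fx'],0,c['cx']],[0,c['fy'],c['cy']],[0,0,1]])@np.c_[c['R'],c['t']] for c in(T,S)]
    X=cv2.triangulatePoints(P[0],P[1],np.array(a,float),np.array(b,float)).ravel(); return (X[:3]/X[3]).round(4)
# side knob top via bright brass region above the dark knob side
h=cv2.cvtColor(S['image'],cv2.COLOR_BGR2HSV)[186:200,276:292]; print(h[...,2])
print('knob',tri((326.5,162),(283.4,191)),'recess(floor .052-.057)',tri((326.5,163.9),(284.2,201.3)))
for z in(.060,.065):
    p=lambda dz,r:[w2px(S,[.572+r*np.cos(a),.003+r*np.sin(a),dz])[1] for a in np.linspace(0,6.28,90)]
    print(z,'disc top rows',min(p(z,.028)),max(p(z,.028)),'knob top rows',min(p(z+.024,.01)),max(p(z+.024,.01)))
k=blob(S,(262,180,306,216),lambda h,s,v:(h>8)&(h<24)&(s>60)&(v>150)); print('bright rows',k[:,1].min(),k[:,1].max())
K=blob(T,(482-8,175,500,198),lambda h,s,v:(h>40)&(h<80)&(s>110)); kt=cv2.fitEllipse(K.astype(np.float32))[0]
print('key',kt)
for v in(127,127.5,128,128.6): print(tri(kt,(323.1,v)))
```

```text
[[243 243 243 243 243 243 243 243 243 243 243 243 243 243 243 243]
 [243 243 243 243 243 243 244 247 247 245 244 244 243 243 243 243]
 [243 243 243 243 250 241 240 240 241 227 242 245 244 243 243 243]
 [243 243 244 240 239 238 238 238 238 234 242 216 244 244 243 243]
 [243 243 249 241 240 239 238 238 238 240 243 221 247 245 243 243]
 [243 244 255 220 245 244 241 240 243 248 233 154 251 246 244 243]
 [243 246 255 123 167 238 241 242 231 214 134 109 253 253 244 243]
 [246 243 255  87  79 133 140 144 129 116  67 114 252 243 238 242]
 [242 238 254 124  74  74  79  81  81  83  76  81 253 241 236 237]
 [239 240 254 135  79  84  90  91  89  89  84  66 255 242 237 236]
 [238 242 255 135  79  84  91  93  92  89  85  67 255 242 236 236]
 [238 244 255 176  85  85  90  93  90  87  85  68 255 245 238 236]
 [240 247 192 133  81  85  90  93  90  87  84  67 205 222 238 236]
 [239 251 146 102  76  83  88  92  88  83  75  92 203 206 235 236]]
knob [0.5716 0.003  0.0835] recess(floor .052-.057) [0.5718 0.0033 0.0553]
0.06 disc top rows 192.6883412372638 206.5541036659783 knob top rows 188.35662171650497 193.23703671826996
0.065 disc top rows 190.91421526133064 204.74051127418656 knob top rows 186.524648175371 191.38990306667554
bright rows 193 205Traceback (most recent call last):
  File "<stdin>", line 13, in <module>
  File "meas.py", line 5, in blob
    cs=cv2.findContours(m,cv2.RETR_EXTERNAL,cv2.CHAIN_APPROX_NONE)[0]; k=max(cs,key=cv2.contourArea)
                                                                         ~~~^^^^^^^^^^^^^^^^^^^^^^^^
ValueError: max() iterable argument is empty
```

The triangulated knob top is at z=0.0835 (0.084 expected when home), and the row positions match home too. Next is the key, at about (0.529, −0.371, 0.058).

>>> servo_tool(
  plan=[
    [0,[0.2,2.5,0],[0.2,-0.8,0.9]],
    [0,[0.3,3.5,0],[0,0,0]],
    [0,[0.3,3,0],[0,0,0]],
    [0,[0.2,1.5,1.5],[0,0,0]],
    [0,[0,0,3],[0,0,0]],
    [0,[0,0,2],[0,0,0]],
    [0,[0,0,0],[0,0,0]],
  ],
)

```text
time_s: 15.57
tool_pos: [0.5439, -0.3429, 0.1215]
tool_rot: [-179.5, -0.5, -5.8]
force: [-2.1, 1.1, -0.5]
grip_width: 0.0006
```

```bash
python3 go.py .529 -.371 .07 -8
```

```text
t 15.5667 pos [ 0.5439 -0.3429  0.1215] rot [-179.54   -0.51   -5.85] F [-2.05  1.1  -0.51] w 0.0005585584705808786 q [ 45.  22. -18.  91.   7.  68. -71.]
shift now cm [-1.24  2.99  5.12] shift in goal frame [-1.09  2.99  5.15] turn [-0.47 -0.5   2.16]
```

>>> servo_tool(
  plan=[
    [0,[-0.6,1.5,0],[-0.5,-0.5,2]],
    [0,[-0.6,1.5,0],[0,0,0]],
    [0,[0,0,1],[0,0,0]],
    [0,[0,0,1.5],[0,0,0]],
    [0,[0,0,0.5],[0,0,0]],
    [0,[0,0,0],[0,0,0]],
  ],
)

```text
time_s: 16.07
tool_pos: [0.5332, -0.3675, 0.0957]
tool_rot: [179.9, -0.3, -7.7]
force: [-0.1, 0.5, -0.3]
grip_width: 0.0004
```

```bash
python3 go.py .529 -.371 .07 -8
python3 - <<'E'
from h import *
S=cam('side');T=cam('top')
a=np.hstack([cv2.resize(S['image'][95:170,285:365],None,fx=5,fy=5,interpolation=2),cv2.resize(T['image'][145:220,446:526],None,fx=5,fy=5,interpolation=2)]);cv2.imwrite('pics/k1.png',a)
E
```

```text
t 16.0667 pos [ 0.5332 -0.3675  0.0957] rot [179.86  -0.27  -7.66] F [-0.05  0.53 -0.31] w 0.00036374438954591163 q [ 46.  24. -17.  92.   7.  65. -71.]
shift now cm [-0.38  0.4   2.57] shift in goal frame [-0.36  0.41  2.57] turn [ 0.14 -0.27  0.34]
```

View pics/k1.png

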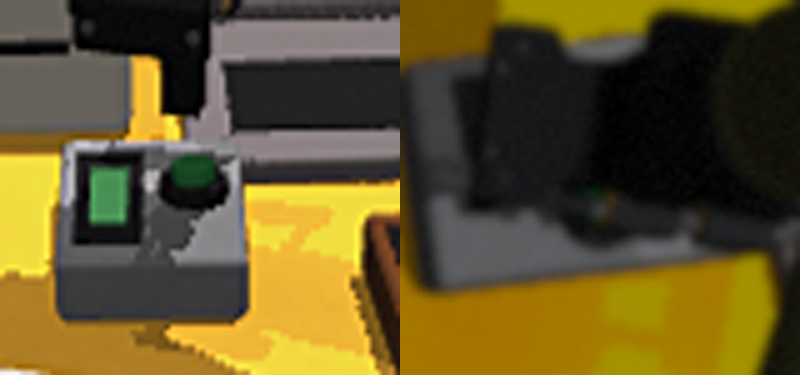

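The shut fingertips at crop (183,113) are above the green key at (193,165). They need the computed −4 mm in x and 4 mm in y before descending.

>>> servo_tool(
  plan=[
    [0,[-0.4,0.4,0],[0.1,-0.3,0.3]],
    [0,[0,0,0],[0,0,0]],
    [0,[0,0,1],[0,0,0]],
    [0,[0,0,1],[0,0,0]],
    [0,[0,0,0],[0,0,0]],
  ],
)

```text
time_s: 16.58
tool_pos: [0.531, -0.3716, 0.0784]
tool_rot: [179.8, -0.3, -7.9]
force: [-0.9, 0.8, -0.7]
grip_width: 0.0007
```

```bash
python3 go.py .529 -.371 .06 -8
```

```text
t 16.5833 pos [ 0.531  -0.3716  0.0784] rot [179.8   -0.28  -7.93] F [-0.9   0.77 -0.66] w 0.0006903454506063593 q [ 46.  25. -17.  93.   8.  64. -71.]
shift now cm [-0.21 -0.04  1.84] shift in goal frame [-0.2  -0.04  1.84] turn [ 0.2  -0.28  0.07]
```

>>> servo_tool(
  plan=[
    [0,[-0.2,0,0.8],[0,0,0]],
    [0,[0,0,0.5],[0,0,0]],
    [0,[0,0,0.3],[0,0,0]],
    [0,[0,0,0.2],[0,0,0]],
  ],
)

```text
time_s: 16.92
tool_pos: [0.5291, -0.3713, 0.0582]
tool_rot: [179.8, -0.3, -7.9]
force: [-1.2, -0.0, 4.5]
grip_width: 0.0003
```

>>> servo_tool(
  plan=[
    [0,[0,0,0.2],[0,0,0]],
    [0,[0,0,0.2],[0,0,0]],
    [0,[0,0,0.2],[0,0,0]],
  ],
)

```text
time_s: 17.17
tool_pos: [0.5292, -0.3714, 0.0564]
tool_rot: [179.8, -0.2, -7.9]
force: [-4.3, 3.5, 11.7]
grip_width: 0.0005
```

>>> servo_tool(
  plan=[
    [0,[0,0,0.25],[0,0,0]],
    [0,[0,0,0.25],[0,0,0]],
  ],
)

```text
time_s: 17.33
tool_pos: [0.5292, -0.3714, 0.0563]
tool_rot: [179.7, -0.2, -7.9]
force: [-5.0, 2.9, 14.3]
grip_width: 0.0005
```

>>> servo_tool(
  plan=[
    [0,[0,0,-0.3],[0,0,0]],
    [0,[0,0,-1],[0,0,0]],
    [0,[0,0,-2],[0,0,0]],
    [0,[0,0,-3],[0,0,0]],
    [0,[0,0,-3],[0,0,0]],
    [0,[-1,-3,-2],[0,0,0]],
    [0,[-1,-3,0],[0,0,0]],
    [0,[-1,-3,0],[0,0,0]],
    [0,[0,0,0],[0,0,0]],
    [0,[0,0,0],[0,0,0]],
    [0,[0,0,0],[0,0,0]],
  ],
)

```text
time_s: 18.25
tool_pos: [0.5115, -0.2747, 0.1787]
tool_rot: [179.6, -0.4, -8.0]
force: [1.0, -0.4, -0.1]
grip_width: 0.0004
```

```bash
python3 go.py .5 -.28 .2 -8
python3 - <<'E'
from h import *
S=cam('side');T=cam('top')
a=np.hstack([cv2.resize(S['image'][100:240,240:360],None,fx=3.2,fy=3.2,interpolation=2),cv2.resize(T['image'][130:270,400:520],None,fx=3.2,fy=3.2,interpolation=2)]);cv2.imwrite('pics/f1.png',a)
E
```

```text
t 18.25 pos [ 0.5115 -0.2747  0.1787] rot [179.64  -0.41  -8.02] F [ 1.03 -0.38 -0.11] w 0.00043071403011411043 q [ 43.  12. -20.  97.   5.  71. -76.]
shift now cm [-1.04  0.7  -2.13] shift in goal frame [-1.06  0.69 -2.13] turn [ 0.36 -0.41 -0.02]
```

View pics/f1.png

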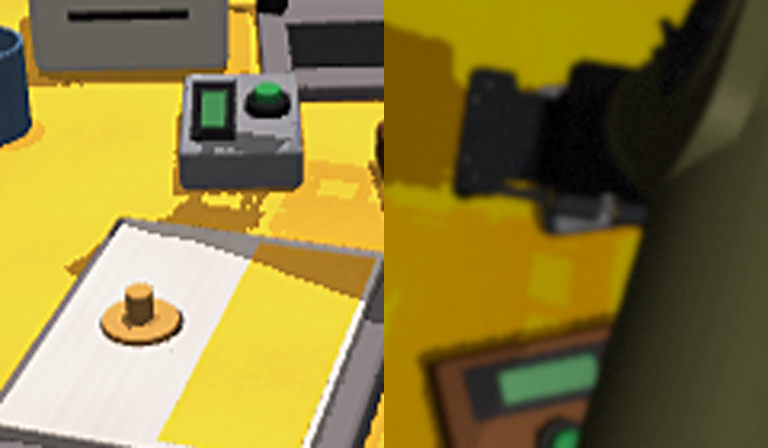

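The side crop shows the weight still seated at (141,318) and the key up again at (266,95). During the press the tool stopped rigidly at z=56.3 mm under 14 N, so the key bottomed out. Handing in now.

```bash
python3 -c "
from cell import env
o=env.get_obs();print(o['time_s'],abs(o['joint_velocities']).max(),o['force']);print(env.sign_off())"
```

```text
18.35 0.7332916399380639 [ 0.21865104 -0.47829692 -0.47817957]
the job is handed in; nothing more can be done
None
```

I finished the scale check and handed it in at 18.35 s of robot time. Sign-off gave no verdict, so success rests on my own checks.

**What I did:** I lifted the brass weight by its knob and set it down on the yellow half. I let it rest there under its own weight, then gripped it lightly and slid it until it dropped into the recess. After letting go, I pressed the green key on the grey unit with the shut fingers, released it and moved the arm clear.

**What the last checks showed:**
- **Weight home:** the knob top triangulated to z = 83.5 mm, against 84 mm expected when home. The last picture shows it level in the recess.
- **Forces on the scale:** I read about 13 N during set-down and 6–8 N while sliding, against the 30 N limit. These are readings at the end of moves, so brief peaks in between were not seen.
- **Key:** it stopped rigidly with the tool at 56.3 mm under 14 N, well over the 5 N needed, and looks up again in the last picture. Its travel was not measured directly.
- **Other two weights:** they were still in their sockets when I looked right after the lift; I didn't check them again at the end.

**What disagreed:** the weight tilted slightly as its front edge entered the recess. It dropped home about 7 mm further along in x than the camera-measured recess centre, probably because the knob had slipped in the light grip.

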